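Snap the cap home on a sample bottle

ROBOT

A 6-joint arm with a two-finger parallel gripper is mounted at the origin on the work surface. World frame = base frame: x ahead of the robot, y to its left, z up, the work surface at z = 0. Lengths are in mm, angles in rad, forces in N, time in s.
With the tool pointing down it reaches from about 275 to 1000 mm from the base axis. Payload 8.4 kg.
Tool frame: the origin (TCP) lies at the very end of the fingers, on their centre line; the grasp point (between the pads) lies behind it (r.grip_point_offset is the x of the grasp point in the tool frame, in mm); x points along the fingers, z is the direction in which the jaws open and shut, and the axes are right-handed (so a half turn about x gives the same grasp; the last joint's range is limited). The gripper opens to 85 mm and grips with 20 to 120 N. Pads are 22 mm wide; open, the fingers measure 114 mm over their backs; the gripper's body (76 mm by 85 mm) begins 54 mm behind the grasp point. The pads swing forward as they close: fully open they stand 13 mm farther back than shut.
Start: joints at [1.126, 0.353, 1.633, -0, 1.155, -0.002], TCP at [267.793, 564.725, 231.281] pointing down, gripper open.
Joint ranges: [-2.63, 2.63], [-0.92, 2.1], [0.06, 2.66], [-1.3, 4.44], [0, 2.69], [-3.02, 3.02]. Speed limits (rad/s): [2.22, 2.22, 2.79, 3.14, 3.14, 3.14].

INTERFACE

Orientations are given as [roll, pitch, yaw] about the fixed x, y, z axes, in that order (R = Rz(yaw) Ry(pitch) Rx(roll)).
In Python, from rig import r, vision, order gives the robot as it stands. The module is installed in compiled form; this text tells all that it offers.
- The arm moves only by the tool step_arm, never from a script. Its argument "rows" is a list of rows, each a list of 7 numbers: the shift along the world's x, y, z in mm, then the turn, a rotation vector about the world's x, y, z in rad, then the finger opening in mm, from 0 to 85.4. A call has exactly 8 rows; each row is the pose to reach, as a shift and turn from the pose measured when the call began; what a row does not reach only later rows make up. A row lasts 1/8 s, in which the tool goes at most 62.5 mm and 10.7 degrees, less where a joint would pass 70% of its speed; a pose out of reach is approached as far as the arm can. A call with a gripper value outside its range is refused whole. The fingers move at their own pace and stop on an object; "force" is the grip in N (left out, the last holds). Time passes only in rows, so rows that repeat a pose let the fingers close, or fill a call up. It gives the time, the measured TCP pose, the force and the opening at its end, in the units of the state.
- r.sense(): the state, without advancing time (a new reading comes with each control period).
- vision.grab_frame(name): name is "scene" or "side" or "wrist"; returns (picture, depth): 384x512x3 uint8, red, green, blue; 384x512 float32, mm along the optical axis (not along the pixel's ray), 0 where there is no reading.
- vision.camera_info(name): a dict with "K" (3x3 intrinsics, pixels), "distortion" ([k1, k2, p1, p2, k3] as OpenCV has them; the pictures are not rectified), "origin" and "attitude" of the camera in the world; the wrist camera has in their place "tool_from_camera" (4x4, takes a point from camera to tool coordinates, whose origin is the TCP and whose axes are the tool frame's). Camera axes: x right, y down, z forward; pixel columns grow to the right and rows downward; lengths in mm; the calibration is good to about 2 mm. A picture is of the moment at which its call begins: read the wrist's pose just before it. camera_info takes no time and is no camera call.
- order.sign_off(): hands the job in, once; it reports no verdict.
The state is a dict: "clock": time; "qpos": joint angles; "qvel": joint speeds; "joint_efforts": joint torques, N m; "eef_pos": TCP position; "tcp_rot": TCP orientation; "contact_force": force on the tool from outside, world axes, zero at the start; "wrist_torque": the same for the moment, N m; "opening": opening from 0.0 (shut) to 1.0 (fully open).
Only numpy, scipy, OpenCV 4.12 (cv2) and the standard library are available. Lean on these libraries where they do the work, as an engineer would, in place of code of your own. Each camera call takes 0.05 s, during which the arm holds its last target.

TASK

The pink snap cap is only resting on the neck of the sample bottle in the capping stand. Take the blue capping tool off its parking dock, set it squarely over the cap and press straight down until the cap clicks fully home and level, then keep it pressed with about 20 N for a second to set the seal (more than 30 N cracks the neck). Put the tool back upright on its dock, let go, and leave everything else on the bench where it is.

Things in the scene. Friction and masses are not known exactly. Their poses are not given: they have to be found in the camera images.
- stand: Capping stand, fixed: 130 x 130 x 12 mm plate with a dark round nest (dia 74, top at 30 mm) holding a milky bottle (dia 61) upright. Origin: centre of the plate's underside, on the bench; z up along the bottle's axis. The neck (dia 33) ends 90 mm above the origin; round it, 83 mm up, are four sprung snap lugs. Nothing else of it gives when pressed.
- cap_center (a point): Centre (half-way up) of the loose pink ribbed snap cap, dia 48 mm (50 over the corners), 16 mm high, flat top; z is its axis, up. At first it rests on the lugs about 5 mm too high: its centre about 91.5 mm and its top 99.5 mm above the stand's origin. Fully home its centre is 86.4 mm and its top 94.4 mm above the stand's origin.
- tool_center (a point): Centre (33 mm above the underside) of the loose capping tool, 66 mm tall, 0.2 to 0.4 kg; z is its axis, up; x and y are square to the handle's flats. Below: blue round press cup, dia 62, 16 mm high; its top is a shoulder under the handle. Above: black square handle, 26 x 26 mm, from 16 to 66 mm above the underside.
- dock: Parking dock of the tool, fixed: dark disc dia 90 mm, 6 mm thick, with a yellow boss dia 45 and 5 mm high in its middle that fits inside the tool's recess. Origin: centre of the underside, on the bench. With the tool parked, its rim stands on the disc and tool_center is 39 mm above the dock's origin.
- tool: The capping tool as a whole; origin at the centre of its underside. In the underside is a round recess, dia 53 and 7 mm deep, that drops over the cap with about 1.5 mm play all round; the recess's flat ceiling, 26 mm below tool_center, is the press face.
- cap: The pink cap as a whole; origin at the centre of its underside. Its inner bead rides over the lugs: the push grows to about 11 to 18 N (it varies), falls suddenly at the click, then climbs steeply as the cap meets the hard neck rim. Pressed off-centre or aslant it seats on one side only. Only the tool may press it, not fingers or arm; over 30 N between tool and cap cracks the neck.
- bottle_a_center (a point): Bystander: milky sample bottle with green cap, dia 61, 71 mm tall, loose; this point is half-way up.
- bottle_b_center (a point): Bystander: another such bottle with green cap, dia 61, 71 mm tall.
- dishes_center (a point): Bystander: stack of three cream culture dishes, dia 93, 38 mm tall, loose; centre.
- timer_center (a point): Bystander: white bench timer, 65 x 65 x 22 mm, loose; centre.
- marker_center (a point): Bystander: black and yellow marker pen, 120 x 13 x 13 mm, lying loose; centre, x along the pen.
Not all that is in view belongs to the job. Leave any orange or red look-alike of the tool alone.

How it is judged (in metres and radians):
On the way, in this order (a step that is already met when the one before it is completed fails the run):
1. the tool is lifted off its dock (z of tool_center in the frame of dock above 0.07 m), for 0.1 s.
2. the cap is home and level, and is kept pressed by the square-standing tool with at least 12 N for half a second (z of cap_center in the frame of stand below 0.0875 m and horizontal distance between cap_center and stand below 0.003 m and angle between cap's own z axis and vertical below 0.06 rad and angle between tool's own z axis and vertical below 0.12 rad and contact force between tool and cap above 12 N), for 0.5 s.
At the end, for the whole second after the job is handed in: The cap is fully home on the bottle neck (within 1.1 mm of its home height and 3 mm of the axis) and level within 0.06 rad; the tool stands upright (within 0.06 rad) on its dock over the boss, within 7 mm of its centre and down on the disc within 2.5 mm; both are at rest (z of cap_center in the frame of stand between 0.0835 and 0.0875 m and horizontal distance between cap_center and stand below 0.003 m and angle between each of cap, tool's own z axis and vertical below 0.06 rad and horizontal distance between tool_center and dock below 0.007 m and z of tool_center in the frame of dock below 0.0415 m and linear speed of each of tool, cap below 0.02 m/s); the robot touches nothing.
It fails at once if the tool presses the cap with more than 30 N (the neck cracks) (contact force between tool and cap above 30 N).
It fails at once if the fingers or the arm press on the cap (contact force between any of the fingers, the arm and cap above 2 N).
It fails at once if a bystander is moved by more than 25 mm (distance of any of bottle_a_center, bottle_b_center, dishes_center, timer_center, marker_center from where it was at the start of the episode above 0.025 m).
It also fails if it takes over 67 s, if anything falls off the work surface, if the arm or the gripper's body presses on something with over 40 N, if the wrist force passes 120 N, or if a joint passes its speed limit or range.

## Working session

There is one attempt and no reset: what is moved stays moved. The work goes in short steps, Python scripts to look and compute and a tool call to move; the robot and the scene stay as the last step left them, time stands still between calls to the robot, and variables do not carry over. Pictures are saved under pics/ and viewed, and the job is handed in when it is done.

Besides the shell and the picture viewer there is one more tool, called after ">>>" as name(argument=value, ...), one argument or row to a line, values as JSON. step_arm: Moves the arm, as the interface text tells. Its arguments: {"type":"object","properties":{"rows":{"type":"array"},"force":{"type":"number"}},"required":["rows"]}

```bash
mkdir -p pics
python3 - <<'E'
from rig import r,vision
import cv2,numpy as np
s=r.sense()
for k in s: print(k,np.round(s[k],3))
print(r.grip_point_offset)
for n in ["scene","side","wrist"]:
    p,d=vision.grab_frame(n); cv2.imwrite(f"pics/{n}0.png",p[:,:,::-1]); np.savez(f"{n}0.npz",p=p,d=d)
    i=vision.camera_info(n); print(n,{k:np.round(v,4).tolist() for k,v in i.items() if not isinstance(v,str)})
E
```

```text
clock 0.0
qpos [ 1.126  0.354  1.634  0.     1.155 -0.002]
qvel [ 0.001 -0.    -0.001  0.    -0.001  0.002]
joint_efforts [-1.0000e-03 -6.0524e+01 -3.4208e+01  0.0000e+00  9.0000e-03  0.0000e+00]
eef_pos [267.606 564.287 230.546]
tcp_rot [ 3.135  1.569 -2.021]
contact_force [-0.154 -0.376 -0.595]
wrist_torque [ 0.02  -0.019  0.04 ]
opening 0.993
-18.700000000000003
scene {'K': [[371.5625, 0.0, 254.2991], [0.0, 371.5625, 192.8433], [0.0, 0.0, 1.0]], 'distortion': [-0.053, 0.0, 0.0, 0.0, 0.0], 'origin': [1257.336, -74.8782, 753.3797], 'attitude': [-2.3321, 0.0154, 1.405]}
side {'K': [[379.6733, 0.0, 253.1893], [0.0, 379.6733, 195.0672], [0.0, 0.0, 1.0]], 'distortion': [-0.1102, 0.0, 0.0, 0.0, 0.0], 'origin': [257.8409, -425.5977, 597.8727], 'attitude': [-2.3071, 0.0092, -0.5903]}
wrist {'K': [[286.9744, 0.0, 258.6954], [0.0, 286.9744, 189.1159], [0.0, 0.0, 1.0]], 'distortion': [-0.0401, 0.0, 0.0, 0.0, 0.0], 'tool_from_camera': [[-0.0002, -0.3135, 0.9496, -143.8582], [0.0006, -0.9496, -0.3135, 80.0058], [1.0, 0.0005, 0.0004, 0.1367], [0.0, 0.0, 0.0, 1.0]]}
```

View pics/scene0.png

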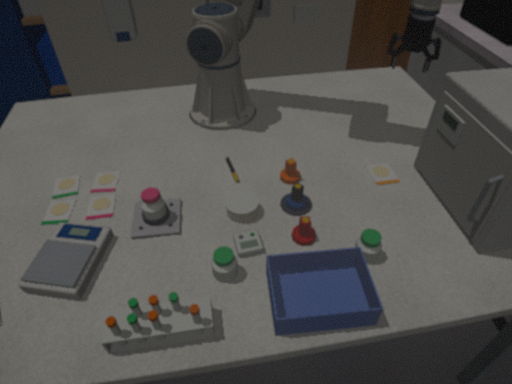

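View pics/side0.png

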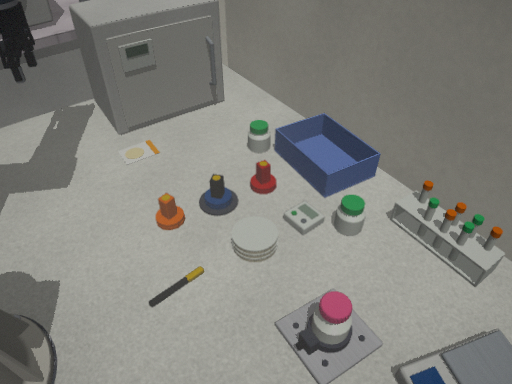

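View pics/wrist0.png

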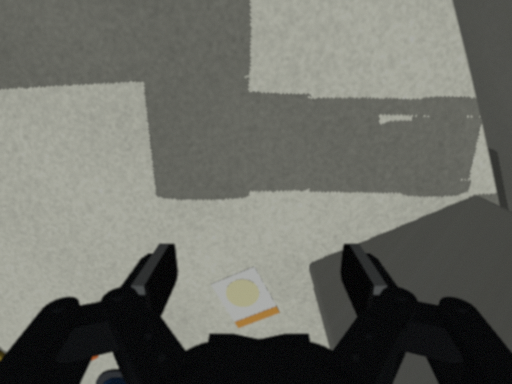

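The scene view shows the blue tool on its dock at about (296,200), between the orange (290,172) and red (304,232) look-alikes. The pink cap is at (151,196). In the side view the tool is at (217,190) and the cap at (335,306).

```bash
cat > h.py <<'E'
from rig import r,vision
import cv2,numpy as np
from scipy.spatial.transform import Rotation as Ro
def Rm(a): return Ro.from_euler('xyz',a).as_matrix()
def cam(n,s=None):
    i=vision.camera_info(n); K=np.array(i['K']);D=np.array(i['distortion'])
    if n=='wrist':
        T=np.array(i['tool_from_camera']); s=s or r.sense(); R=Rm(s['tcp_rot'])
        return K,D,R@T[:3,:3],R@T[:3,3]+np.array(s['eef_pos'])
    return K,D,Rm(i['attitude']),np.array(i['origin'])
def rays(c,uv):
    K,D,R,o=c; q=cv2.undistortPoints(np.array(uv,float).reshape(-1,1,2),K,D)[:,0]
    return np.c_[q,np.ones(len(q))]@R.T
def plane(c,uv,z):
    v=rays(c,uv); return c[3]+v*((z-c[3][2])/v[:,2])[:,None]
def cloud(c,d,mask):
    y,x=np.nonzero(mask&(d>0)); return c[3]+rays(c,np.c_[x,y])*d[y,x][:,None], np.c_[x,y]
def blob(m,near=None):
    n,l,st,ce=cv2.connectedComponentsWithStats(m.astype(np.uint8),connectivity=8)
    if n<2:return None
    if near is None:k=1+np.argmax(st[1:,4])
    else:k=1+np.argmin(np.hypot(*(ce[1:]-near).T)+1e3*(st[1:,4]<15))
    return l==k
def circ(P):
    A=np.c_[2*P[:,:2],np.ones(len(P))]; b=(P[:,:2]**2).sum(1); w=np.linalg.lstsq(A,b,rcond=None)[0]
    return w[:2],np.sqrt(w[2]+w[:2]@w[:2])
E
cat > m1.py <<'E'
from h import *
for n,tp,cp in [("scene",(296,200),(151,196)),("side",(217,190),(335,306))]:
    z=np.load(n+"0.npz");p,d=z['p'],z['d'];c=cam(n)
    hsv=cv2.cvtColor(p,cv2.COLOR_RGB2HSV)
    H,S,V=[hsv[:,:,k].astype(int) for k in range(3)]
    print(n,'tool px',p[tp[1],tp[0]],p[tp[1]+6,tp[0]])
    m=blob((H>160)&(H<178)&(S>100),cp)
    P,uv=cloud(c,d,m); print('cap',len(P),P.mean(0).round(1),np.percentile(P[:,2],[5,50,95]).round(1))
    T=P[P[:,2]>np.percentile(P[:,2],95)-5]; print(' top centroid',T.mean(0).round(1),T.min(0).round(1),T.max(0).round(1))
    # all points near tool
    box=np.zeros(d.shape,bool); box[tp[1]-35:tp[1]+35,tp[0]-35:tp[0]+35]=1
    P,uv=cloud(c,d,box); 
    for lo,hi in[(3,10),(14,28),(60,90)]:
        k=(P[:,2]>lo)&(P[:,2]<hi); 
        if k.sum():
            print(lo,hi,k.sum(),np.median(P[k],0).round(1),P[k].min(0).round(1),P[k].max(0).round(1))
    cv2.imwrite(f"pics/{n}_tool.png",cv2.resize(p[tp[1]-40:tp[1]+40,tp[0]-50:tp[0]+50,::-1],None,fx=6,fy=6,interpolation=cv2.INTER_CUBIC))
E
python3 m1.py
```

```text
scene tool px [38 37 35] [37 46 65]
cap 209 [ 535.7 -236.4   98. ] [ 90.7  99.1 101.1]
 top centroid [ 532.5 -237.1   99.4] [ 509.9 -259.3   96.5] [ 552.6 -215.3  102.4]
3 10 306 [557.3 144.9   5.4] [362.2  56.1   3. ] [614.6 281.7  10. ]
14 28 462 [551.6 149.9  18.4] [397.3 112.8  14. ] [675.3 192.6  28. ]
60 90 185 [559.9 147.6  66.8] [440.8 129.9  60. ] [675.3 168.2  74.4]
side tool px [57 57 57] [54 57 53]
cap 798 [ 523.4 -240.9   98.6] [ 90.6  99.6 101.5]
 top centroid [ 525.3 -239.3   99.8] [ 503.3 -262.2   96.5] [ 550.1 -215.3  102.8]
3 10 383 [522.5 129.6   5.4] [441.3 104.4   3. ] [630.  195.1  10. ]
14 28 331 [532.7 140.2  21.1] [444.5 118.2  14.1] [641.3 181.2  28. ]
60 90 138 [539.  146.8  70.2] [524.7 134.2  60. ] [557.6 163.7  73.6]
```

View pics/side_tool.png

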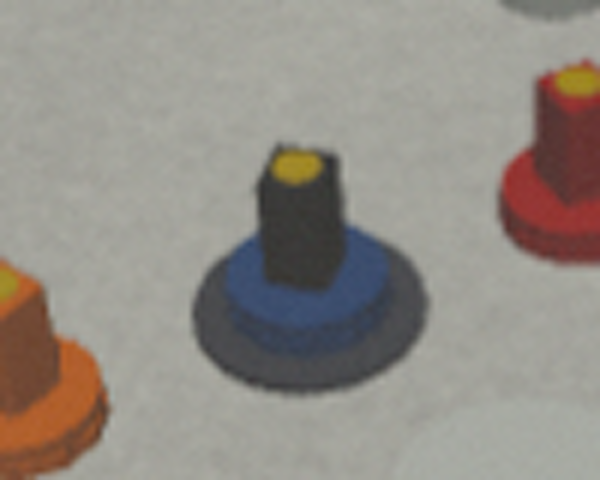

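View pics/scene_tool.png

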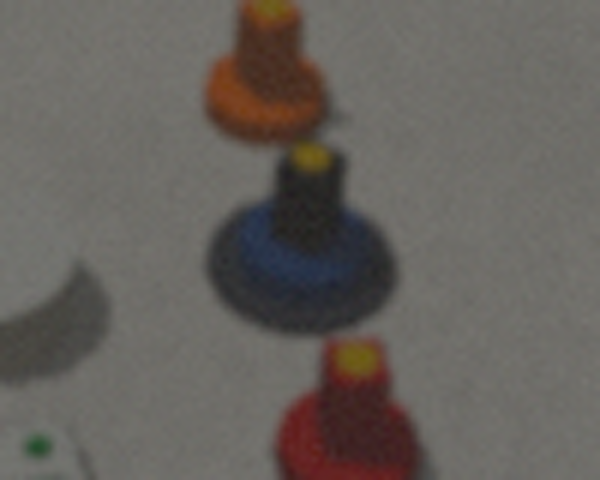

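Run:
```python
from h import *
s=r.sense(); R=Rm(s['tcp_rot']); print('tool axes cols\n',R.round(3)); c=cam('wrist'); print('cam off',(c[3]-s['eef_pos']).round(1),'fwd',c[2][:,2].round(2))
```

```text
tool axes cols
 [[-0.    -0.904  0.428]
 [-0.001  0.428  0.904]
 [-1.     0.    -0.001]]
cam off [-72.2  34.5 143.9] fwd [ 0.28 -0.13 -0.95]
```

>>> step_arm(
  rows=[
    [34,-52,0,0,0,0,85],
    [68,-104,0,0,0,0,85],
    [102,-156,0,0,0,0,85],
    [136,-208,0,0,0,0,85],
    [170,-260,0,0,0,0,85],
    [204,-312,0,0,0,0,85],
    [238,-365,0,0,0,0,85],
    [272,-417,0,0,0,0,85],
  ],
)

```text
clock: 1.15
eef_pos: [540.4, 145.6, 230.7]
tcp_rot: [-3.089, 1.57, -1.961]
contact_force: [0.9, 0.7, 0.6]
opening: 0.996
```

```bash
cat > look.py <<'E'
import sys
from h import *
n=sys.argv[1]; s=r.sense(); p,d=vision.grab_frame('wrist')
np.savez(n+".npz",p=p,d=d,pos=s['eef_pos'],rot=s['tcp_rot']); cv2.imwrite(f"pics/{n}.png",p[:,:,::-1])
print(s['clock'],np.round(s['eef_pos'],1),np.round(s['tcp_rot'],3),np.round(s['qpos'],2),np.round(s['contact_force'],1))
E
python3 look.py w1
```

```text
1.15 [540.4 145.6 230.7] [-3.089  1.57  -1.961] [ 0.26  0.25  1.78 -0.    1.11 -0.87] [0.9 0.7 0.6]
```

View pics/w1.png

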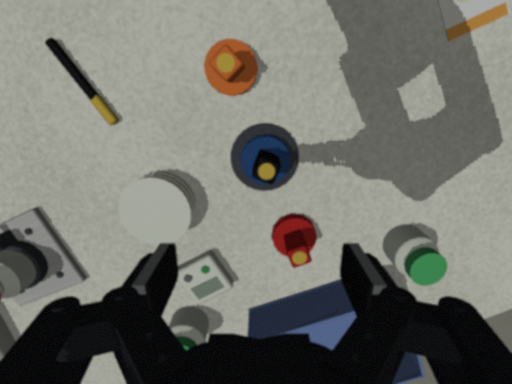

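The wrist view shows the tool's blue cup on the dark dock disc at about (265,157), with the handle's top dot at (267,171). The red look-alike is below it and the orange one above.

```bash
cat > m2.py <<'E'
from h import *
import sys
n=sys.argv[1]; u0,v0=int(sys.argv[2]),int(sys.argv[3]); w=int(sys.argv[4])
z=np.load(n+".npz");p,d=z['p'],z['d'];c=cam('wrist',{'tcp_rot':z['rot'],'eef_pos':z['pos']})
hsv=cv2.cvtColor(p,cv2.COLOR_RGB2HSV);H,S,V=[hsv[:,:,k].astype(int) for k in range(3)]
box=np.zeros(d.shape,bool); box[max(v0-w,0):v0+w,max(u0-w,0):u0+w]=1
y=blob(box&(H>15)&(H<32)&(S>110)&(V>80),(u0,v0)); Y=np.argwhere(y).mean(0)[::-1]; print('dot',y.sum(),Y.round(1),plane(c,Y,72).round(1))
P,_=cloud(c,d,y); print(' depth',P.mean(0).round(1))
P,uv=cloud(c,d,box)
k=(P[:,2]>66)&(P[:,2]<78); print('top pts',k.sum(),np.median(P[k],0).round(1))
(cx,cy),(a,b),ang=cv2.minAreaRect(P[k][:,:2].astype(np.float32)); print('top rect',round(cx,1),round(cy,1),round(a,1),round(b,1),ang)
# disc outer contour: dark vs bench
gray=p.max(2).astype(int); bl=(H>100)&(H<125)&(S>90)&box
k=(P[:,2]>17)&(P[:,2]<27)&bl[uv[:,1],uv[:,0]]; print('blue shoulder',k.sum(),np.median(P[k],0).round(1))
m=blob(bl,(u0,v0)); 
def fit(mask,zz,name):
    cn=max(cv2.findContours(mask.astype(np.uint8),cv2.RETR_EXTERNAL,cv2.CHAIN_APPROX_NONE)[0],key=len)[:,0]
    h=cv2.convexHull(cn)[:,0].astype(float); Q=plane(c,h,zz)
    for _ in range(3):
        o,rr=circ(Q); e=np.abs(np.hypot(*(Q[:,:2]-o).T)-rr); Q=Q[e<max(2*np.median(e),.5)]
    print(name,o.round(1),'dia',round(2*rr,1),len(Q))
fit(m,22,'blue@22'); 
k=np.zeros(d.shape,bool); kk=((P[:,2]>3.5)&(P[:,2]<80)&((P[:,2]>60)|True)); k[uv[kk,1],uv[kk,0]]=1
km=blob(box&((gray<75)|bl)&~((H<8)&(S>120)),(u0,v0)); fit(km,6,'disc@6')
cv2.imwrite(f"pics/{n}_c.png",cv2.resize(p[max(v0-w,0):v0+w,max(u0-w,0):u0+w,::-1],(600,600),interpolation=cv2.INTER_CUBIC))
E
python3 m2.py w1 265 158 42
```

```text
dot 239 [266.1 171. ] [[543.1 153.3  72. ]]
 depth [542.6 153.6  73.9]
top pts 553 [541.8 153.8  73.4]
top rect 542.8 153.4 26.2 25.9 42.8994026184082
blue shoulder 1148 [533.4 158.8  23.4]
blue@22 [541.8 154. ] dia 64.0 22
disc@6 [542.  153.2] dia 87.3 29
```

View pics/w1_c.png

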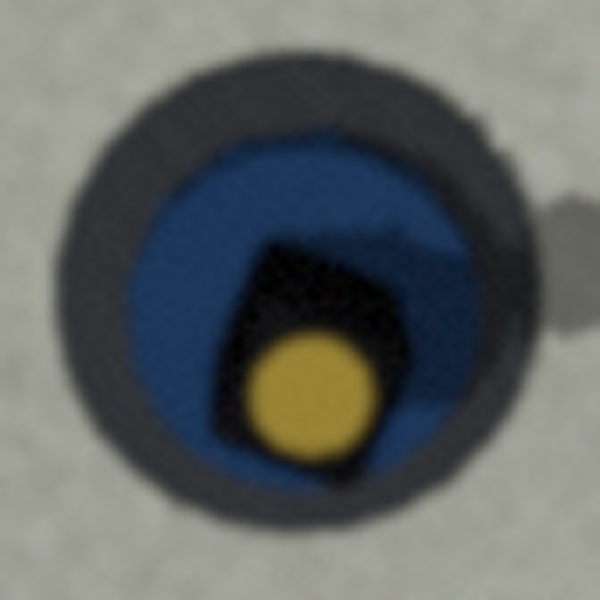

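Run:
```python
from h import *
s=r.sense(); R=Rm(s['tcp_rot']); a=np.degrees(np.arctan2(R[1,2],R[0,2])); print('jaw az',a,'x axis',R[:,0].round(4)); print('turn',np.radians(42.9-a))
```

```text
jaw az 64.52551695110253 x axis [ 0.0024 -0.0041 -1.    ]
turn -0.3774364732425848
```

>>> step_arm(
  rows=[
    [0,-30,0,0,0,-0.05,85],
    [0,-90,0,0,0,-0.15,85],
    [0,-150,5,0,0,-0.25,85],
    [0,-210,10,0,0,-0.35,85],
    [0,-270,15,0,0,-0.38,85],
    [-5,-330,15,0,0,-0.38,85],
    [-10,-385,15,0,0,-0.38,85],
    [-10,-385,15,0,0,-0.38,85],
  ],
)

```text
clock: 2.2
eef_pos: [533.3, -248.4, 245.5]
tcp_rot: [-2.245, 1.565, -1.503]
contact_force: [-0.0, 0.2, -0.4]
opening: 0.997
```

```bash
python3 look.py w2
```

```text
2.2 [ 533.3 -248.4  245.5] [-2.245  1.565 -1.503] [-0.44  0.28  1.7  -0.01  1.16 -1.18] [-0.   0.2 -0.4]
```

View pics/w2.png

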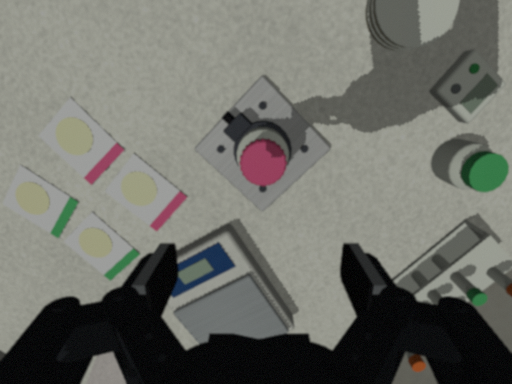

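The cap's pink top is at about (264,163) on the stand plate, whose corners are near (263,77), (330,147), (263,209) and (196,147). A dark clamp sits beside the nest.

```bash
cat > m3.py <<'E'
from h import *
import sys
n=sys.argv[1]; u0,v0=int(sys.argv[2]),int(sys.argv[3]); zt=float(sys.argv[4])
z=np.load(n+".npz");p,d=z['p'],z['d'];c=cam('wrist',{'tcp_rot':z['rot'],'eef_pos':z['pos']})
hsv=cv2.cvtColor(p,cv2.COLOR_RGB2HSV);H,S,V=[hsv[:,:,k].astype(int) for k in range(3)]
m=blob((H>160)&(H<178)&(S>100),(u0,v0))
P,uv=cloud(c,d,m); k=np.abs(P[:,2]-np.median(P[:,2]))<3; print('cap',m.sum(),np.median(P[:,2]).round(1),P[k].mean(0).round(1))
cn=max(cv2.findContours(m.astype(np.uint8),cv2.RETR_EXTERNAL,cv2.CHAIN_APPROX_NONE)[0],key=len)
Q=plane(c,cv2.convexHull(cn)[:,0].astype(float),zt)
for _ in range(4):
    o,rr=circ(Q); e=np.abs(np.hypot(*(Q[:,:2]-o).T)-rr); Q=Q[e<max(2*np.median(e),.5)]
print('circle',o.round(1),'dia',round(2*rr,1))
A=np.c_[P[k][:,:2]-P[k][:,:2].mean(0),np.ones(k.sum())]; print('slope',np.linalg.lstsq(A,P[k][:,2],rcond=None)[0].round(3))
# plate z~12
y,x=np.mgrid[max(v0-110,0):v0+80,u0-90:u0+90]; b=np.zeros(d.shape,bool); b[y,x]=1
P,uv=cloud(c,d,b&(S<60)); near=np.hypot(*(P[:,:2]-o).T)<100; k=near&(P[:,2]>8)&(P[:,2]<17)
M=np.zeros(d.shape,np.uint8); M[uv[k,1],uv[k,0]]=1; M=blob(cv2.morphologyEx(M,cv2.MORPH_OPEN,np.ones((3,3))))
P,_=cloud(c,d,M)
rc=cv2.minAreaRect(P[:,:2].astype(np.float32)); print('plate',np.round(rc[0],1),np.round(rc[1],1),round(rc[2],1),np.median(P[:,2]).round(1))
E
python3 m3.py w2 264 163 99.5; python3 -c "
from h import *
s=r.sense();print(np.round(s['qvel'],3),np.round(s['eef_pos'],1))"
```

```text
cap 1641 101.1 [ 527.6 -236.3  101.1]
circle [ 527.9 -236.3] dia 47.5
slope [ 5.00000e-03 -7.00000e-03  1.01115e+02]
plate [ 528.4 -237.3] [130.6 130.3] 87.9 13.4
[ 0.044 -0.012  0.015  0.01   0.003  0.013] [ 533.5 -246.5  245.5]
```

```bash
for i in 3 4; do python3 look.py w$i; done; python3 m3.py w3 264 163 99.5; python3 m3.py w4 264 163 99.5
```

```text
2.25 [ 533.5 -246.5  245.5] [-2.283  1.567 -1.54 ] [-0.43  0.28  1.7  -0.    1.16 -1.17] [0.1 0.4 0.6]
2.3 [ 533.6 -245.2  245.4] [-2.327  1.567 -1.582] [-0.43  0.28  1.7  -0.    1.16 -1.17] [0.  0.2 0.4]
cap 1638 101.1 [ 527.6 -236.3  101.2]
circle [ 527.7 -236.4] dia 47.3
slope [ 5.00000e-03 -7.00000e-03  1.01159e+02]
plate [ 528.3 -237.4] [130.5 130.7] 87.7 13.4
cap 1632 101.1 [ 527.5 -236.2  101.1]
circle [ 527.6 -236.3] dia 47.4
slope [ 6.00000e-03 -4.00000e-03  1.01105e+02]
plate [ 528.4 -237.5] [131.1 130.6] 87.9 13.4
```

>>> step_arm(
  rows=[
    [0,40,0,0,0,0,85],
    [0,100,0,0,0,0,85],
    [0,160,-5,0,0,0,85],
    [5,220,-10,0,0,0,85],
    [10,280,-15,0,0,0,85],
    [12,340,-20,0,0,0,85],
    [14,380,-25,0,0,0,85],
    [14,390,-27,0,0,0,85],
  ],
)

```text
clock: 3.35
eef_pos: [546.8, 149.2, 218.2]
tcp_rot: [-2.458, 1.567, -1.707]
contact_force: [0.1, 0.3, 0.2]
opening: 0.997
```

```bash
for i in 5 6 7; do python3 look.py w$i; done; python3 m2.py w5 265 168 45;python3 m2.py w7 265 168 45;  python3 - <<'E'
from h import *
s=r.sense(); R=Rm(s['tcp_rot']); a=np.degrees(np.arctan2(R[1,2],R[0,2])); print('jaw az',a,'x axis',R[:,0].round(4),np.round(s['eef_pos'],1),np.round(s['qvel'],3))
E
```

```text
3.35 [546.8 149.2 218.2] [-2.458  1.567 -1.707] [ 0.27  0.28  1.77 -0.    1.09 -0.48] [0.1 0.3 0.2]
3.4 [546.9 148.8 218.1] [-2.486  1.567 -1.736] [ 0.26  0.28  1.77 -0.    1.09 -0.48] [-0.8  1.4 -1.1]
3.45 [547.  147.1 218.3] [-2.457  1.567 -1.708] [ 0.26  0.28  1.77 -0.    1.09 -0.48] [ 0.4 -0.3  0. ]
dot 259 [258.6 169.5] [[542.9 153.2  72. ]]
 depth [542.5 153.6  73.9]
top pts 611 [541.7 154.2  73.4]
top rect 542.7 153.0 25.9 26.5 42.12681579589844
blue shoulder 1273 [534.5 161.6  23.4]
blue@22 [542.2 154.5] dia 63.9 25
disc@6 [542.2 153.4] dia 87.3 34
dot 256 [259.7 167.8] [[542.8 153.2  72. ]]
 depth [542.5 153.5  74. ]
top pts 609 [542.  154.1  73.4]
top rect 542.8 153.7 25.2 25.5 42.4599723815918
blue shoulder 1272 [534.6 161.2  23.4]
blue@22 [542.1 154.1] dia 63.7 25
disc@6 [542.1 153.4] dia 87.2 33
jaw az 42.84906994622942 x axis [-3.0e-04 -4.4e-03 -1.0e+00] [547.2 146.  218.5] [-0.029 -0.004  0.001 -0.003  0.    -0.004]
```

View pics/w7.png

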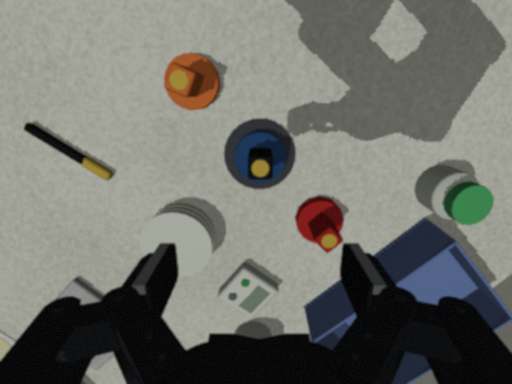

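>>> step_arm(
  rows=[
    [-4.5,7.5,-10,0,0,0,85],
    [-4.5,7.5,-40,0,0,0,85],
    [-4.5,7.5,-70,0,0,0,85],
    [-4.5,7.5,-100,0,0,0,85],
    [-4.5,7.5,-125,0,0,0,85],
    [-4.5,7.5,-145,0,0,0,85],
    [-4.5,7.5,-160,0,0,0,85],
    [-4.5,7.5,-160,0,0,0,85],
  ],
)

```text
clock: 4.5
eef_pos: [541.9, 152.9, 57.4]
tcp_rot: [-2.77, 1.565, -2.022]
contact_force: [0.5, -0.1, 0.6]
opening: 0.994
```

```bash
cat > st.py <<'E'
from h import *
s=r.sense(); R=Rm(s['tcp_rot']); print(s['clock'],'pos',np.round(s['eef_pos'],2),'jaw',np.degrees(np.arctan2(R[1,2],R[0,2])).round(2),'x',R[:,0].round(4),'F',np.round(s['contact_force'],2),'M',np.round(s['wrist_torque'],2),'op',round(s['opening']*85.4,1),'qv',np.abs(s['qvel']).max().round(3))
E
python3 st.py
```

```text
4.5 pos [541.87 152.87  57.43] jaw 42.81 x [-0.0024 -0.0049 -1.    ] F [ 0.47 -0.1   0.63] M [-0.02 -0.    0.01] op 84.9 qv 0.022
```

>>> step_arm(
  rows=[
    [0.7,0.4,-8,0.005,-0.002,0,85],
    [0.7,0.4,-16,0.005,-0.002,0,85],
    [0.7,0.4,-20,0.005,-0.002,0,85],
    [0.7,0.4,-20,0.005,-0.002,0,60],
    [0.7,0.4,-20,0.005,-0.002,0,40],
    [0.7,0.4,-20,0.005,-0.002,0,30],
    [0.7,0.4,-20,0.005,-0.002,0,20],
    [0.7,0.4,-20,0.005,-0.002,0,20],
  ],
  force=90,
)

```text
clock: 5.5
eef_pos: [542.8, 153.3, 37.8]
tcp_rot: [0.272, 1.57, 1.019]
contact_force: [-1.0, 0.2, 5.5]
opening: 0.293
```

```bash
python3 st.py
```

```text
5.5 pos [542.79 153.33  37.82] jaw 42.8 x [ 2.e-04  3.e-04 -1.e+00] F [-0.99  0.2   5.53] M [0.07 0.1  0.03] op 25.1 qv 0.001
```

>>> step_arm(
  rows=[
    [0,0,5,0,0,0,20],
    [0,0,12,0,0,0,20],
    [0,0,20,0,0,0,20],
    [0,0,40,0,0,0,20],
    [0,0,70,0,0,0,20],
    [0,0,100,0,0,0,20],
    [0,0,120,0,0,0,20],
    [0,0,120,0,0,0,20],
  ],
)

```text
clock: 6.5
eef_pos: [543.8, 153.6, 159.6]
tcp_rot: [-0.427, 1.567, 0.32]
contact_force: [0.3, -0.5, -2.8]
opening: 0.294
```

```bash
python3 st.py
python3 - <<'E'
from h import *
p,d=vision.grab_frame('side'); cv2.imwrite('pics/s8.png',p[:,:,::-1]); np.savez('s8.npz',p=p,d=d)
E
python3 look.py w8
```

```text
6.5 pos [543.84 153.62 159.6 ] jaw 42.8 x [ 0.0035  0.0012 -1.    ] F [ 0.27 -0.47 -2.81] M [ 0.03 -0.01 -0.01] op 25.1 qv 0.033
6.55 [543.  153.4 158.3] [-0.358  1.569  0.389] [ 0.27  0.34  1.83  0.    0.97 -0.47] [-0.1 -0.4 -3.7]
```

View pics/w8.png

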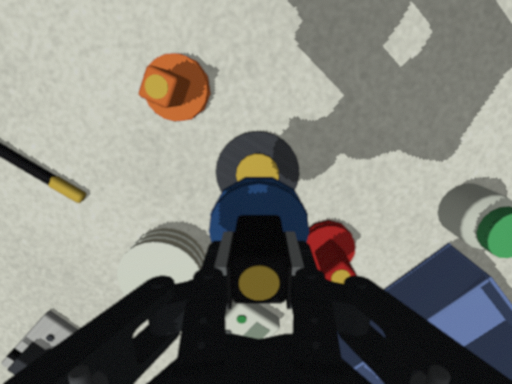

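View pics/s8.png

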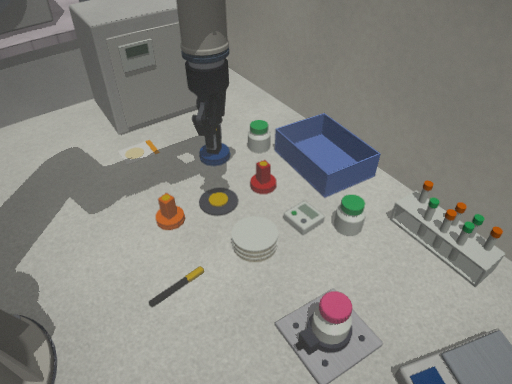

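The tool is gripped upright and clear of the dock. The yellow boss is at (257,170) in the wrist view, and the tool's dot at (259,283).

```bash
cat > m4.py <<'E'
from h import *
import sys
n=sys.argv[1]; bs=len(sys.argv)>2
z=np.load(n+".npz");p,d=z['p'],z['d'];c=cam('wrist',{'tcp_rot':z['rot'],'eef_pos':z['pos']}); R=Rm(z['rot']); tcp=z['pos']
hsv=cv2.cvtColor(p,cv2.COLOR_RGB2HSV);H,S,V=[hsv[:,:,k].astype(int) for k in range(3)]
y=blob((H>15)&(H<32)&(S>110)&(V>60),(259,283)); Y=np.argwhere(y).mean(0)[::-1]; q=plane(c,Y,tcp[2]+34.2)[0]; print('dot-TCP world',(q-tcp).round(1))
P,_=cloud(c,d,y); print(' depth',(P.mean(0)-tcp).round(1))
m=blob((H>100)&(H<125)&(S>90)&(np.hypot(*(np.indices(H.shape)-np.array([215,259])[:,None,None]))<75),(258,210))
P,uv=cloud(c,d,m); k=np.abs(P[:,2]-(tcp[2]-15.8))<6; print('shoulder z-TCP',np.median(P[k][:,2]-tcp[2]).round(1))
k=np.abs(P[:,2]-np.median(P[k][:,2]))<3
A=np.c_[P[k][:,:2]-P[k][:,:2].mean(0),np.ones(k.sum())]; print('slope',k.sum(),np.linalg.lstsq(A,P[k][:,2],rcond=None)[0].round(3))
M=np.zeros(H.shape,np.uint8); M[uv[k,1],uv[k,0]]=1
cn=max(cv2.findContours(M,cv2.RETR_EXTERNAL,cv2.CHAIN_APPROX_NONE)[0],key=len); h=cv2.convexHull(cn)[:,0].astype(float)
Q=plane(c,h,tcp[2]-15.8)
for _ in range(4):
    o,rr=circ(Q); e=np.abs(np.hypot(*(Q[:,:2]-o).T)-rr); Q=Q[e<max(2*np.median(e),.5)]
print('cup-TCP',(o-tcp[:2]).round(1),'dia',round(2*rr,1),len(Q))
E
python3 m4.py w8
```

```text
dot-TCP world [ 0.7 -0.3 34.2]
 depth [-0.2  0.6 36. ]
shoulder z-TCP -14.5
slope 3281 [ 9.00000e-03 -1.00000e-02  1.43756e+02]
cup-TCP [-0.6  1.1] dia 60.6 20
```

>>> step_arm(
  rows=[
    [0,-20,5,0,0.002,0,20],
    [0,-60,10,0,0.002,0,20],
    [-3,-110,15,0,0.002,0,20],
    [-6,-165,20,0,0.002,0,20],
    [-9,-225,20,0,0.002,0,20],
    [-12,-285,20,0,0.002,0,20],
    [-15,-340,20,0,0.002,0,20],
    [-15,-370,20,0,0.002,0,20],
  ],
)

```text
clock: 7.6
eef_pos: [525.8, -220.2, 176.7]
tcp_rot: [2.369, 1.567, 3.114]
contact_force: [0.1, 1.2, -3.2]
opening: 0.293
```

```bash
python3 look.py w9;python3 look.py w10; python3 st.py
```

```text
7.6 [ 525.8 -220.2  176.7] [2.369 1.567 3.114] [-0.4   0.33  1.8  -0.    1.01 -1.14] [ 0.1  1.2 -3.2]
7.65 [ 526.2 -222.7  176.8] [ 2.923  1.567 -2.616] [-0.4   0.33  1.8  -0.    1.01 -1.14] [ 1.4 -3.8 -2.6]
7.7 pos [ 526.25 -220.47  176.66] jaw 42.62 x [-3.3e-03 -5.0e-04 -1.0e+00] F [-0.79 -1.01 -3.37] M [0.08 0.02 0.  ] op 25.0 qv 0.053
```

View pics/w9.png

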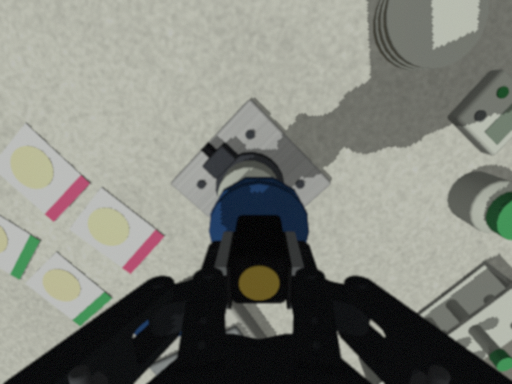

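>>> step_arm(
  rows=[
    [1,-6,0,0,-0.003,0,20],
    [1.5,-12,0,0,-0.003,0,20],
    [1.5,-15.5,0,0,-0.003,0,20],
    [1.5,-15.5,-8,0,-0.003,0,20],
    [1.5,-15.5,-18,0,-0.003,0,20],
    [1.5,-15.5,-28,0,-0.003,0,20],
    [1.5,-15.5,-34,0,-0.003,0,20],
    [1.5,-15.5,-34,0,-0.003,0,20],
  ],
)

```text
clock: 8.7
eef_pos: [527.4, -235.8, 141.9]
tcp_rot: [2.389, 1.569, 3.133]
contact_force: [-0.4, 1.3, -2.9]
opening: 0.286
```

```bash
python3 st.py
python3 - <<'E'
from h import *
for n,(u,v) in [('side',(330,290)),('scene',(155,185))]:
    p,d=vision.grab_frame(n); np.savez(n+'11.npz',p=p,d=d)
    cv2.imwrite(f'pics/{n}11.png',cv2.resize(p[v-60:v+60,u-60:u+60,::-1],None,fx=5,fy=5,interpolation=cv2.INTER_CUBIC))
E
python3 st.py
```

```text
8.7 pos [ 527.39 -235.76  141.94] jaw 42.62 x [-0.0015  0.     -1.    ] F [-0.41  1.34 -2.86] M [ 0.01  0.01 -0.06] op 24.5 qv 0.012
8.8 pos [ 527.89 -236.04  142.76] jaw 42.62 x [-2.e-04 -6.e-04 -1.e+00] F [ 0.04  0.07 -3.21] M [-0.03  0.01 -0.03] op 25.0 qv 0.004
```

View pics/side11.png

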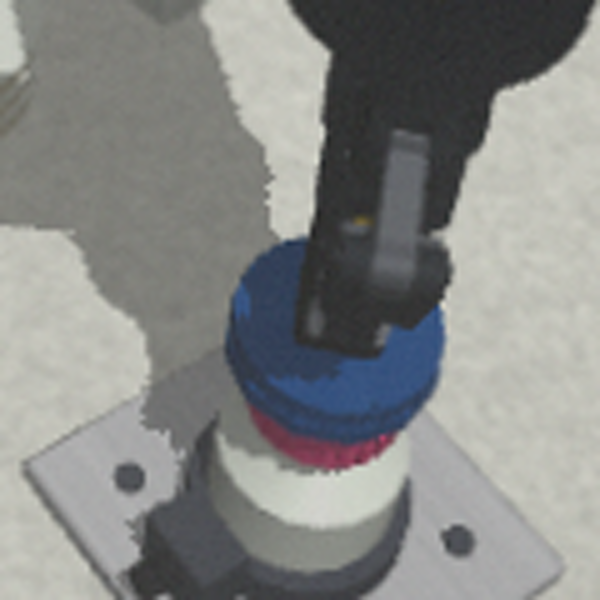

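View pics/scene11.png

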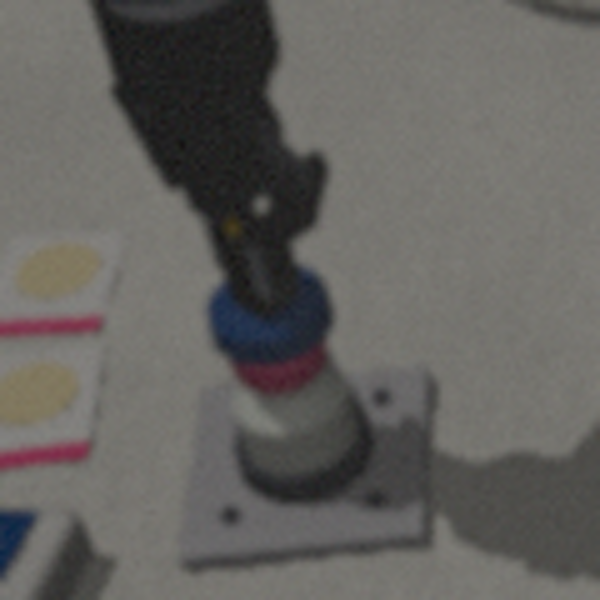

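```bash
cat > m5.py <<'E'
from h import *
import sys
tag=sys.argv[1]
def az(c,m):
    y,x=np.nonzero(m); v=rays(c,np.c_[x,y]); a=np.unwrap(np.arctan2(v[:,1],v[:,0]))
    a=np.arctan2(v[:,1],v[:,0]); a0=np.arctan2(*v.mean(0)[[1,0]]); a=(a-a0+np.pi)%(2*np.pi)-np.pi
    return a0+(a.min()+a.max())/2, a.max()-a.min()
target=np.array([527.8,-236.4])
G={}
for n,cp,tp in [('side',(335,306),(330,295)),('scene',(151,196),(155,185))]:
    c=cam(n)
    def masks(f):
        p=np.load(f)['p']; hsv=cv2.cvtColor(p,cv2.COLOR_RGB2HSV); return [hsv[:,:,k].astype(int) for k in range(3)]
    H,S,V=masks(n+'0.npz'); a1,w1=az(c,blob((H>155)&(H<179)&(S>90),cp))
    H,S,V=masks(n+tag+'.npz'); b=np.zeros(H.shape,bool); b[tp[1]-40:tp[1]+40,tp[0]-40:tp[0]+40]=1
    a2,w2=az(c,blob(b&(H>98)&(H<128)&(S>90))); L=np.hypot(*(target-c[3][:2]))
    print(n,'cap width',(w1*L).round(1),'cup width',(w2*L).round(1),'lateral cup-cap mm',((a2-a1)*L).round(2),'along',np.round([-np.sin(a1),np.cos(a1)],2))
    G[n]=(a1,a2,c[3][:2])
def isect(i):
    A=[];b=[]
    for n in G: a=G[n][i];o=G[n][2];nn=np.array([-np.sin(a),np.cos(a)]);A.append(nn);b.append(nn@o)
    return np.linalg.solve(A,b)
print('cap',isect(0).round(1),'cup',isect(1).round(1),'diff cup-cap',(isect(1)-isect(0)).round(1))
E
python3 m5.py 11
```

```text
side cap width 49.1 cup width 60.9 lateral cup-cap mm 1.4 along [-0.57  0.82]
scene cap width 44.6 cup width 42.6 lateral cup-cap mm 4.36 along [ 0.22 -0.98]
cap [ 525.5 -238.7] cup [ 512.5 -246.2] diff cup-cap [-13.   -7.5]
```

```bash
sed -i 's/(H>155)&(H<179)&(S>90)/(H>150)\&(S>60)/; s/b&(H>98)&(H<128)&(S>90)/b\&(H>95)\&(H<130)\&(S>60)\&(V>30)/' m5.py; python3 m5.py 11
python3 - <<'E'
import numpy as np,cv2
for f in['scene0','scene11']:
    p=np.load(f+'.npz')['p'];h=cv2.cvtColor(p,cv2.COLOR_RGB2HSV)
    for v in ([196] if f=='scene0' else [186,190]): print(f,v,[h[v,u].tolist() for u in range(134,172,1)])
E
```

```text
side cap width 49.6 cup width 62.3 lateral cup-cap mm 1.84 along [-0.57  0.82]
scene cap width 47.2 cup width 55.7 lateral cup-cap mm -0.81 along [ 0.22 -0.98]
cap [ 527.3 -237.8] cup [ 524.4 -237.6] diff cup-cap [-2.9  0.2]
scene0 196 [[26, 16, 113], [26, 16, 115], [30, 16, 111], [21, 16, 112], [20, 14, 109], [10, 20, 112], [176, 46, 111], [173, 102, 113], [171, 143, 118], [170, 150, 121], [170, 154, 121], [170, 150, 121], [171, 145, 120], [170, 156, 119], [170, 146, 119], [171, 145, 123], [170, 155, 120], [170, 144, 122], [170, 151, 120], [172, 138, 120], [169, 147, 116], [169, 149, 108], [170, 146, 98], [172, 126, 81], [168, 141, 65], [170, 86, 62], [167, 27, 66], [15, 17, 88], [26, 20, 103], [24, 11, 112], [30, 9, 113], [26, 16, 111], [20, 14, 111], [43, 16, 111], [26, 16, 112], [23, 9, 112], [30, 14, 111], [23, 18, 114]]
scene11 186 [[30, 13, 119], [30, 5, 111], [111, 27, 96], [110, 98, 78], [107, 139, 75], [109, 139, 77], [109, 148, 74], [111, 136, 71], [113, 106, 65], [111, 94, 54], [109, 68, 41], [126, 34, 38], [24, 40, 32], [30, 34, 30], [8, 25, 41], [100, 24, 32], [100, 41,
[... 215 characters left out ...]
 [26, 15, 117], [17, 15, 117], [30, 13, 118], [18, 11, 119], [20, 13, 119], [21, 15, 121], [19, 17, 121]]
scene11 190 [[25, 13, 122], [20, 13, 120], [105, 5, 98], [109, 52, 83], [110, 110, 72], [107, 146, 75], [110, 136, 75], [111, 151, 71], [107, 132, 77], [108, 143, 80], [109, 139, 77], [110, 128, 78], [109, 128, 74], [109, 149, 72], [111, 124, 72], [108, 151, 66], [111, 113, 70], [110, 116, 68], [111, 109, 63], [108, 93, 55], [107, 103, 52], [107, 97, 55], [107, 87, 47], [103, 94, 49], [111, 76, 47], [123, 49, 47], [115, 25, 62], [0, 0, 88], [35, 14, 112], [24, 11, 118], [25, 13, 119], [23, 17, 119], [26, 15, 117], [21, 15, 119], [26, 17, 119], [15, 21, 119], [20, 13, 118], [17, 15, 118]]
```

>>> step_arm(
  rows=[
    [0.7,-1.2,0,0,0,0,20],
    [0.7,-1.2,-2,0,0,0,20],
    [0.7,-1.2,-4,0,0,0,20],
    [0.7,-1.2,-6,0,0,0,20],
    [0.7,-1.2,-6,0,0,0,20],
    [0.7,-1.2,-6,0,0,0,20],
    [0.7,-1.2,-6,0,0,0,20],
    [0.7,-1.2,-6,0,0,0,20],
  ],
)

```text
clock: 9.8
eef_pos: [528.6, -237.2, 136.8]
tcp_rot: [-2.469, 1.57, -1.725]
contact_force: [-0.0, 0.2, -3.0]
opening: 0.291
```

```bash
python3 st.py
python3 - <<'E'
from h import *
for n in ['side','scene']:
    p,d=vision.grab_frame(n); np.savez(n+'12.npz',p=p,d=d)
E
python3 m5.py 12; python3 st.py
```

```text
9.8 pos [ 528.63 -237.24  136.8 ] jaw 42.62 x [-1.e-04 -6.e-04 -1.e+00] F [-0.04  0.2  -3.01] M [-0.07 -0.03  0.06] op 24.9 qv 0.002
side cap width 49.6 cup width 62.5 lateral cup-cap mm -0.3 along [-0.57  0.82]
scene cap width 47.2 cup width 55.3 lateral cup-cap mm 0.87 along [ 0.22 -0.98]
cap [ 527.3 -237.8] cup [ 526.2 -238.9] diff cup-cap [-1.1 -1.1]
9.9 pos [ 528.63 -237.24  136.81] jaw 42.62 x [-1.e-04 -6.e-04 -1.e+00] F [-0.22  0.08 -2.68] M [-0.03  0.05  0.01] op 24.9 qv 0.003
```

>>> step_arm(
  rows=[
    [0,0.3,-2,0,0,0,20],
    [0,0.3,-3,0,0,0,20],
    [0,0.3,-4,0,0,0,20],
    [0,0.3,-5,0,0,0,20],
    [0,0.3,-6,0,0,0,20],
    [0,0.3,-7,0,0,0,20],
    [0,0.3,-8,0,0,0,20],
    [0,0.3,-9,0,0,0,20],
  ],
)

```text
clock: 10.9
eef_pos: [528.6, -237.0, 127.7]
tcp_rot: [-2.392, 1.57, -1.649]
contact_force: [-0.4, 0.9, -3.1]
opening: 0.292
```

```bash
python3 st.py
```

```text
10.9 pos [ 528.64 -236.96  127.74] jaw 42.62 x [-0.e+00 -6.e-04 -1.e+00] F [-0.45  0.87 -3.11] M [-0.06 -0.03 -0.  ] op 25.0 qv 0.015
```

>>> step_arm(
  rows=[
    [0,0,-0.5,0,0,0,20],
    [0,0,-1,0,0,0,20],
    [0,0,-1.5,0,0,0,20],
    [0,0,-2,0,0,0,20],
    [0,0,-2.5,0,0,0,20],
    [0,0,-3,0,0,0,20],
    [0,0,-3.5,0,0,0,20],
    [0,0,-4,0,0,0,20],
  ],
)

```text
clock: 11.9
eef_pos: [528.8, -237.0, 124.2]
tcp_rot: [-1.9, 1.57, -1.156]
contact_force: [-0.8, 0.2, 4.5]
opening: 0.291
```

```bash
python3 st.py
```

```text
11.9 pos [ 528.84 -237.03  124.18] jaw 42.62 x [ 3.e-04 -8.e-04 -1.e+00] F [-0.79  0.21  4.46] M [ 0.13  0.33 -0.  ] op 24.9 qv 0.005
```

>>> step_arm(
  rows=[
    [0,0,-0.5,0,0,0,20],
    [0,0,-0.7,0,0,0,20],
    [0,0,-0.9,0,0,0,20],
    [0,0,-1.1,0,0,0,20],
    [0,0,-1.3,0,0,0,20],
    [0,0,-1.5,0,0,0,20],
    [0,0,-1.6,0,0,0,20],
    [0,0,-1.6,0,0,0,20],
  ],
)

```text
clock: 12.9
eef_pos: [529.2, -237.2, 123.7]
tcp_rot: [-1.547, 1.569, -0.803]
contact_force: [-3.6, 1.4, 10.7]
opening: 0.289
```

```bash
python3 st.py
```

```text
12.9 pos [ 529.16 -237.18  123.65] jaw 42.62 x [ 0.0011 -0.0012 -1.    ] F [-3.6   1.44 10.69] M [0.33 0.72 0.01] op 24.7 qv 0.001
```

>>> step_arm(
  rows=[
    [-0.2,0,-1.1,0.001,0.001,0,20],
    [-0.3,0.1,-1.2,0.001,0.001,0,20],
    [-0.4,0.2,-1.3,0.001,0.001,0,20],
    [-0.5,0.2,-1.4,0.001,0.001,0,20],
    [-0.5,0.2,-1.5,0.001,0.001,0,20],
    [-0.5,0.2,-1.6,0.001,0.001,0,20],
    [-0.5,0.2,-1.7,0.001,0.001,0,20],
    [-0.5,0.2,-1.7,0.001,0.001,0,20],
  ],
)

```text
clock: 13.9
eef_pos: [529.2, -237.2, 123.2]
tcp_rot: [-1.23, 1.569, -0.486]
contact_force: [-2.7, 1.7, 11.8]
opening: 0.292
```

```bash
python3 st.py
```

```text
13.9 pos [ 529.17 -237.24  123.18] jaw 42.62 x [ 1.4e-03 -7.0e-04 -1.0e+00] F [-2.71  1.72 11.75] M [0.33 0.72 0.02] op 25.0 qv 0.001
```

>>> step_arm(
  rows=[
    [-0.5,0.2,-1.25,0.001,0.001,0,20],
    [-0.6,0.3,-1.3,0.001,0.001,0,20],
    [-0.7,0.3,-1.4,0.001,0.002,0,20],
    [-0.8,0.3,-1.5,0.001,0.002,0,20],
    [-0.8,0.4,-1.6,0.001,0.002,0,20],
    [-0.8,0.4,-1.7,0.001,0.002,0,20],
    [-0.8,0.4,-1.8,0.001,0.002,0,20],
    [-0.8,0.4,-1.8,0.001,0.002,0,20],
  ],
)

```text
clock: 14.9
eef_pos: [529.1, -237.2, 122.6]
tcp_rot: [-1.217, 1.57, -0.473]
contact_force: [-2.7, 0.1, 11.2]
opening: 0.291
```

```bash
python3 st.py
```

```text
14.9 pos [ 529.1  -237.21  122.64] jaw 42.62 x [ 1.e-03 -5.e-04 -1.e+00] F [-2.66  0.15 11.2 ] M [ 0.33  0.58 -0.01] op 24.9 qv 0.001
```

>>> step_arm(
  rows=[
    [-0.6,0.2,-1.3,0.001,0.001,0,20],
    [-0.7,0.3,-1.4,0.001,0.001,0,20],
    [-0.7,0.3,-1.5,0.001,0.002,0,20],
    [-0.8,0.3,-1.6,0.001,0.002,0,20],
    [-0.8,0.3,-1.7,0.001,0.002,0,20],
    [-0.8,0.3,-1.8,0.001,0.002,0,20],
    [-0.8,0.3,-1.9,0.001,0.002,0,20],
    [-0.8,0.3,-2,0.001,0.002,0,20],
  ],
)

```text
clock: 15.9
eef_pos: [528.5, -237.0, 120.6]
tcp_rot: [1.887, 1.57, 2.631]
contact_force: [0.6, 0.0, -0.9]
opening: 0.291
```

```bash
python3 st.py
```

```text
15.9 pos [ 528.52 -236.97  120.58] jaw 42.62 x [-4.e-04  2.e-04 -1.e+00] F [ 0.62  0.04 -0.89] M [ 0.02 -0.19  0.03] op 24.8 qv 0.004
```

>>> step_arm(
  rows=[
    [0,0,-0.3,0,0,0,20],
    [0,0,-0.5,0,0,0,20],
    [0,0,-0.7,0,0,0,20],
    [0,0,-0.9,0,0,0,20],
    [0,0,-1.1,0,0,0,20],
    [0,0,-1.3,0,0,0,20],
    [0,0,-1.5,0,0,0,20],
    [0,0,-1.6,0,0,0,20],
  ],
)

```text
clock: 16.9
eef_pos: [528.5, -237.0, 119.2]
tcp_rot: [1.82, 1.57, 2.564]
contact_force: [-1.6, 0.5, 2.7]
opening: 0.287
```

```bash
python3 st.py
```

```text
16.9 pos [ 528.54 -236.98  119.24] jaw 42.62 x [-4.e-04  2.e-04 -1.e+00] F [-1.6   0.52  2.65] M [ 0.2   0.27 -0.01] op 24.5 qv 0.002
```

>>> step_arm(
  rows=[
    [0,0,-0.4,0,0,0,20],
    [-0.1,0,-0.6,0,0,0,20],
    [-0.2,0.1,-0.8,0,0.001,0,20],
    [-0.3,0.1,-0.9,0,0.001,0,20],
    [-0.3,0.1,-1,0,0.001,0,20],
    [-0.3,0.1,-1.1,0,0.001,0,20],
    [-0.3,0.1,-1.2,0,0.001,0,20],
    [-0.3,0.1,-1.2,0,0.001,0,20],
  ],
)

```text
clock: 17.9
eef_pos: [528.6, -237.0, 119.2]
tcp_rot: [2.648, 1.57, -2.892]
contact_force: [-3.3, 1.5, 11.0]
opening: 0.294
```

```bash
python3 st.py
```

```text
17.9 pos [ 528.57 -237.01  119.2 ] jaw 42.62 x [-5.e-04 -1.e-04 -1.e+00] F [-3.3   1.54 10.99] M [0.38 0.68 0.01] op 25.1 qv 0.002
```

>>> step_arm(
  rows=[
    [-0.3,0.1,-1.2,0,0.001,0,20],
    [-0.3,0.1,-1.3,0,0.001,0,20],
    [-0.3,0.1,-1.4,0,0.001,0,20],
    [-0.3,0.1,-1.5,0,0.001,0,20],
    [-0.3,0.1,-1.6,0,0.001,0,20],
    [-0.3,0.1,-1.65,0,0.001,0,20],
    [-0.3,0.1,-1.65,0,0.001,0,20],
    [-0.3,0.1,-1.65,0,0.001,0,20],
  ],
)

```text
clock: 18.9
eef_pos: [528.6, -237.0, 119.2]
tcp_rot: [3.127, 1.57, -2.412]
contact_force: [-6.0, 3.0, 15.9]
opening: 0.292
```

```bash
python3 st.py
```

```text
18.9 pos [ 528.62 -237.02  119.17] jaw 42.61 x [-5.e-04 -5.e-04 -1.e+00] F [-5.99  3.   15.9 ] M [0.46 0.98 0.03] op 25.0 qv 0.001
```

>>> step_arm(
  rows=[
    [-0.3,0.1,-1.65,0,0.001,0,20],
    [-0.3,0.1,-1.65,0,0.001,0,20],
    [-0.3,0.1,-1.65,0,0.001,0,20],
    [-0.3,0.1,-1.65,0,0.001,0,20],
    [-0.3,0.1,-1.65,0,0.001,0,20],
    [-0.3,0.1,-1.65,0,0.001,0,20],
    [-0.3,0.1,-1.65,0,0.001,0,20],
    [-0.3,0.1,-1.65,0,0.001,0,20],
  ],
)

```text
clock: 19.9
eef_pos: [528.6, -237.0, 119.2]
tcp_rot: [-2.997, 1.57, -2.253]
contact_force: [-5.0, 3.3, 16.5]
opening: 0.293
```

```bash
python3 st.py
```

```text
19.9 pos [ 528.61 -237.04  119.16] jaw 42.61 x [-7.e-04 -8.e-04 -1.e+00] F [-5.05  3.33 16.45] M [0.52 0.97 0.01] op 25.1 qv 0.002
```

Held at about 20 N for over a second. Next I lift straight up.

>>> step_arm(
  rows=[
    [0,0,0,0,0,0,20],
    [0,0,1,0,0,0,20],
    [0,0,3,0,0,0,20],
    [0,0,7,0,0,0,20],
    [0,0,14,0,0,0,20],
    [0,0,26,0,0,0,20],
    [0,0,42,0,0,0,20],
    [0,0,58,0,0,0,20],
  ],
)

```text
clock: 20.9
eef_pos: [528.8, -237.1, 178.7]
tcp_rot: [-2.251, 1.57, -1.507]
contact_force: [0.5, -0.2, -3.6]
opening: 0.293
```

>>> step_arm(
  rows=[
    [0,30,0,0,0,0,20],
    [2,80,0,0,0,0,20],
    [4,135,0,0,0,0,20],
    [6,190,0,0,0,0,20],
    [8,245,0,0,0,0,20],
    [10,300,0,0,0,0,20],
    [12,345,0,0,0,0,20],
    [13,365,0,0,0,0,20],
  ],
)

```text
clock: 21.9
eef_pos: [542.1, 130.2, 179.7]
tcp_rot: [-1.204, 1.569, -0.458]
contact_force: [-0.5, 0.4, -2.0]
opening: 0.296
```

```bash
python3 st.py
python3 - <<'E'
from h import *
for n,(u,v) in [('side',(330,300)),('scene',(155,195))]:
    p,d=vision.grab_frame(n); np.savez(n+'13.npz',p=p,d=d)
    cv2.imwrite(f'pics/{n}13.png',cv2.resize(p[v-60:v+60,u-60:u+60,::-1],None,fx=5,fy=5,interpolation=cv2.INTER_CUBIC))
    c=cam(n);hsv=cv2.cvtColor(p,cv2.COLOR_RGB2HSV);H,S,V=[hsv[:,:,k].astype(int) for k in range(3)]
    m=blob((H>160)&(H<179)&(S>100),(u,v)); P,_=cloud(c,d,m); t=P[P[:,2]>np.percentile(P[:,2],95)-5]; A=np.c_[t[:,:2]-t[:,:2].mean(0),np.ones(len(t))]
    print(n,t.mean(0).round(1),np.linalg.lstsq(A,t[:,2],rcond=None)[0].round(3))
E
python3 st.py
```

```text
21.9 pos [542.07 130.18 179.74] jaw 42.74 x [ 1.3e-03 -6.0e-04 -1.0e+00] F [-0.5   0.36 -1.96] M [-0.06 -0.06 -0.04] op 25.3 qv 0.257
side [ 525.5 -239.5   94.4] [1.3000e-02 2.3000e-02 9.4362e+01]
scene [ 532.5 -236.8   94.2] [ 3.0000e-03 -7.0000e-03  9.4152e+01]
22.0 pos [542.16 129.48 179.44] jaw 42.74 x [ 1.1e-03 -8.0e-04 -1.0e+00] F [-0.2  -0.51 -4.  ] M [ 0.02 -0.01 -0.01] op 24.9 qv 0.044
```

View pics/side13.png

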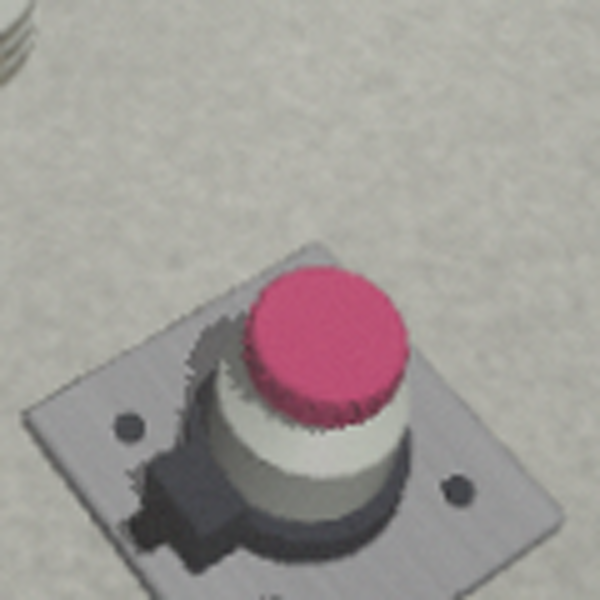

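The cap is home: its top is at about 94.3 mm and it is level. The tool goes back to the recorded grasp pose (542.8, 153.3, 37.8).

>>> step_arm(
  rows=[
    [0.6,10,0,0,0,0,20],
    [0.6,20,0,0,0,0,20],
    [0.6,24,-10,0,0,0,20],
    [0.6,24,-30,0,0,0,20],
    [0.6,24,-55,0,0,0,20],
    [0.6,24,-80,0,0,0,20],
    [0.6,24,-100,0,0,0,20],
    [0.6,24,-108,0,0,0,20],
  ],
)

```text
clock: 23.0
eef_pos: [541.7, 152.9, 69.7]
tcp_rot: [-3.076, 1.569, -2.33]
contact_force: [-0.7, -0.4, -3.7]
opening: 0.29
```

```bash
python3 look.py w14; python3 st.py
```

```text
23.0 [541.7 152.9  69.7] [-3.076  1.569 -2.33 ] [ 0.27  0.46  1.89 -0.    0.79 -0.47] [-0.7 -0.4 -3.7]
23.05 pos [541.73 152.97  69.5 ] jaw 42.72 x [-0.0015 -0.0015 -1.    ] F [ 0.52 -0.45 -3.87] M [-0.05  0.01  0.03] op 25.0 qv 0.031
```

View pics/w14.png

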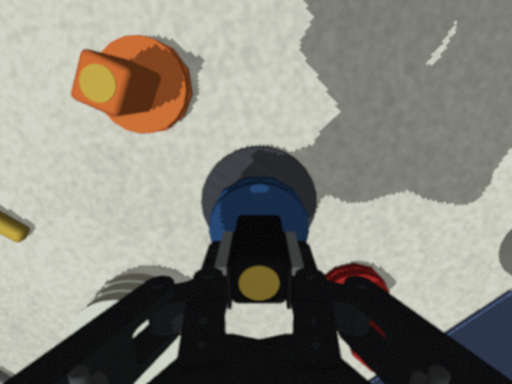

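>>> step_arm(
  rows=[
    [1,0.3,0,0.0015,-0.0015,0,20],
    [1,0.3,-5,0.0015,-0.0015,0,20],
    [1,0.3,-11,0.0015,-0.0015,0,20],
    [1,0.3,-17,0.0015,-0.0015,0,20],
    [1,0.3,-23,0.0015,-0.0015,0,20],
    [1,0.3,-27,0.0015,-0.0015,0,20],
    [1,0.3,-29,0.0015,-0.0015,0,20],
    [1,0.3,-30,0.0015,-0.0015,0,20],
  ],
)

```text
clock: 24.05
eef_pos: [542.7, 153.2, 39.4]
tcp_rot: [-2.943, 1.571, -2.198]
contact_force: [-0.4, 0.2, -3.5]
opening: 0.293
```

```bash
python3 st.py
```

```text
24.05 pos [542.73 153.23  39.39] jaw 42.72 x [-1.e-04 -1.e-04 -1.e+00] F [-0.41  0.22 -3.51] M [ 0.04 -0.06  0.03] op 25.0 qv 0.014
```

>>> step_arm(
  rows=[
    [0,0,-0.5,0,0,0,20],
    [0,0,-1,0,0,0,20],
    [0,0,-1.4,0,0,0,20],
    [0,0,-1.6,0,0,0,20],
    [0,0,-1.8,0,0,0,20],
    [0,0,-2,0,0,0,20],
    [0,0,-2,0,0,0,20],
    [0,0,-2,0,0,0,20],
  ],
)

```text
clock: 25.05
eef_pos: [542.8, 153.3, 37.8]
tcp_rot: [-0.794, 1.571, -0.048]
contact_force: [-3.4, -0.9, 5.4]
opening: 0.293
```

```bash
python3 st.py
```

```text
25.05 pos [542.79 153.26  37.83] jaw 42.72 x [ 1.e-04 -0.e+00 -1.e+00] F [-3.43 -0.85  5.43] M [-0.09  0.39 -0.01] op 25.0 qv 0.001
```

The tool is on the disc at the same height as before. I open the fingers and retreat upward.

>>> step_arm(
  rows=[
    [0,0,0,0,0,0,30],
    [0,0,0,0,0,0,45],
    [0,0,0,0,0,0,65],
    [0,0,0,0,0,0,85],
    [0,0,0,0,0,0,85],
    [0,0,0,0,0,0,85],
    [0,0,5,0,0,0,85],
    [0,0,15,0,0,0,85],
  ],
)

```text
clock: 26.05
eef_pos: [542.6, 153.2, 53.1]
tcp_rot: [2.785, 1.57, -2.753]
contact_force: [0.0, -0.1, 0.6]
opening: 0.995
```

>>> step_arm(
  rows=[
    [0,0,15,0,0,0,85],
    [0,0,35,0,0,0,85],
    [0,0,60,0,0,0,85],
    [0,0,90,0,0,0,85],
    [0,0,120,0,0,0,85],
    [0,0,150,0,0,0,85],
    [0,0,165,0,0,0,85],
    [0,0,165,0,0,0,85],
  ],
)

```text
clock: 27.05
eef_pos: [543.1, 153.3, 219.4]
tcp_rot: [-0.512, 1.569, 0.234]
contact_force: [0.9, 1.4, -0.4]
opening: 0.993
```

```bash
python3 st.py; python3 look.py w15; python3 look.py w16; python3 m2.py w16 258 160 45
python3 - <<'E'
from h import *
for n in ['side','scene']:
    p,d=vision.grab_frame(n); cv2.imwrite(f'pics/{n}16.png',p[:,:,::-1])
E
python3 st.py
```

```text
27.05 pos [543.1  153.31 219.38] jaw 42.72 x [ 1.8e-03  4.0e-04 -1.0e+00] F [ 0.91  1.39 -0.44] M [-0.06 -0.    0.03] op 84.8 qv 0.03
27.05 [543.1 153.3 219.4] [-0.512  1.569  0.234] [ 0.27  0.27  1.78 -0.    1.09 -0.47] [ 0.9  1.4 -0.4]
27.1 [542.4 153.1 218.1] [ 3.138  1.571 -2.4  ] [ 0.27  0.27  1.78 -0.    1.09 -0.47] [ 0.2  0.7 -0.2]
dot 259 [259.  175.3] [[543.2 153.3  72. ]]
 depth [542.8 153.7  74. ]
top pts 604 [542.  154.4  73.4]
top rect 542.8 153.9 25.5 25.1 42.32942199707031
blue shoulder 1222 [534.3 162.1  23.4]
blue@22 [542.2 154.4] dia 63.9 19
disc@6 [542.1 153.4] dia 87.4 35
27.25 pos [541.81 152.98 216.86] jaw 42.72 x [-2.6e-03 -7.0e-04 -1.0e+00] F [0.57 0.32 0.51] M [-0.01 -0.02 -0.  ] op 85.4 qv 0.004
```

View pics/w16.png

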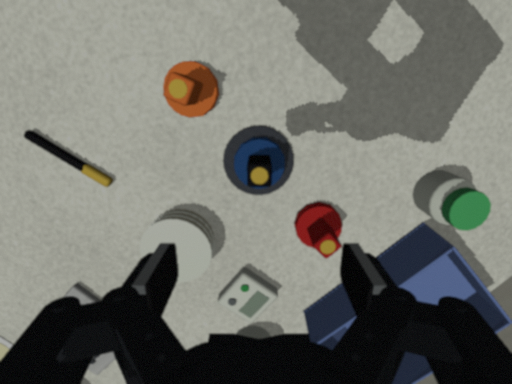

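View pics/side16.png

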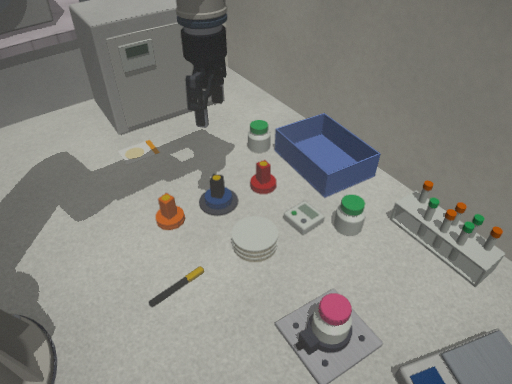

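The tool is back on its dock, with its dot within 1 mm of where it was. The cap is home, nothing else looks moved, and the gripper is clear.

```bash
python3 -c "
from rig import order
print(order.sign_off())"
```

```text
the job is handed in; nothing more can be done
None
```

The cap is clicked fully home and the blue tool is back upright on its dock with the gripper open and clear. I handed the job in just after 27 s; no verdict is reported at hand-in.

- **Pressing:** I took the tool off its dock and pressed the cap down slowly. It clicked at or above the roughly 15 N I last read before it gave. I then held about 19–20 N for a bit over a second. The highest force I read was about 20 N, but I only read it at the end of each move, so I can't rule out brief peaks in between.
- **Cap:** Its top now measures 94.2–94.4 mm against a target of 94.4 mm. It is level within about 0.03 rad in the side view and 0.01 rad in the scene view.
- **Tool:** It is within about 1 mm of where it was parked before, and stopped at the same height as at pick-up. The robot touches nothing.
- **Bystanders:** By eye in the pictures they have not moved; I did not measure them.

**Checks that disagreed:** The camera views differed by 1–3 mm on how the tool lined up over the cap, so I shifted it about 1.4 mm before lowering it. The recess then went over the cap without catching. While pressing there was a side force of up to about 7 N from the arm flexing, and the tool stayed upright within 0.002 rad.

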